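# Lock the swivel base and hold the hardness probe on the flange

### The job

Swing the handle of the lock ring at the foot of the sine plate's swivel base clockwise (seen from above) until the ring's pointer is in line with the engraved bar on the base, not past it. Then lift the hardness probe out of its stand and hold its sprung tip inside the scribed circle on the tilted flange, square to the face, pressed gently so that the tip is pushed in about halfway. Finish while still holding the probe there, with the ring still at its mark, and leave the other things on the bench where they are.

Things in the scene. Friction and masses are not known exactly. Their poses are not given: they have to be found in the camera images.
- fixture: round steel swivel base 170 mm across, fixed to the bench, carrying a sine plate; origin on its vertical axis at the bench surface, z up. The plate leans towards the fixture's own -x, which faces the robot to within 25 degrees. Base disc top 14 mm, round platform 120 mm across up to 46 mm, highest edge of plate and flange 107 mm above the bench.
- lock_ring (a joint): blackened steel lock ring round the foot of the swivel base, 136 mm across, 16 to 33 mm above the bench, turning about the fixture's axis; friction 0.25 N m, stays where left. Rad: 0 = open (starts 0 to 0.5), growing clockwise seen from above; 1.2 = locked: pointer tab on the ring's edge in line with the engraved bar on the base disc (an engraved dot marks open). It can go past, to a stop at 1.5.
- handle_top (a point): centre of the top of the ring's handle: an upright round black post 18 mm in diameter at the end of a flat arm, 110 mm from the fixture's axis, its top 86 mm above the bench, free for gripping from 32 mm up. At ring value q it stands at azimuth 225 degrees - q, measured counterclockwise from the fixture's +x axis.
- flange: turned steel flange disc 96 mm across, bolted by three screw heads (4 mm high) to the tilted sine plate; origin at the centre of its face, 90 mm above the bench; z = outward normal of the face, 0.35 rad (20 degrees) from vertical, leaning to the fixture's -x; y = the fixture's y. A dark centre dot 20 mm across is the bore plug.
- spot (a point): the marked spot: centre of the scribed circle (20 mm across) on the flange's face, 29 mm from its centre along +y, where a fourth screw would be; lies on the face; its z axis is the face's outward normal.
- stand: round steel holder fixed to the bench, foot 90 mm across, tube 56 mm across with a 25 mm bore, 75 mm high; origin at the centre of its underside.
- probe: hardness probe, 0.2 to 0.3 kg, upright in the stand; z along it, away from its tip. Origin on its axis at the underside of its 38 mm round collar (6 mm thick), which rests on the stand's rim. Above it a grey square grip 24 x 24 mm (faces square to its x and y), z = 6 to 90 mm, with a small black cap to 95 mm; below it a steel nose 20 mm across to z = -45 mm, then the sprung tip.
- tip_end (a point): the very end of the probe's sprung steel tip (8 mm across, rounded), on its axis, 57 mm below the probe's origin when not pressed; moves with the tip, axes as the probe's.
- tip (a joint): how far the sprung tip is pushed into the nose, in m: 0 = fully out, 0.010 = fully in; takes 1 N to start, about 2.8 N halfway, 4.6 N fully in.
- bush: bystander: stepped turned bush 48 mm across, 32 mm high; origin under its centre.
- toolbit: bystander: square steel lathe tool bit 110 x 16 x 16 mm, lying along its x; origin under its centre.
- wrench: bystander: open-end wrench 180 mm long, lying along its x; origin under its middle.
- gauge_ring: bystander: plain steel gauge ring 56 mm across, 20 mm high; origin under its centre.
- hammer: bystander: hammer 260 mm long, lying along its x, head at +x; origin under its middle.
- bottle: bystander: clear drinks bottle 60 mm across, 190 mm high; origin under its centre.
- brush: bystander: bench brush 200 mm long, lying along its x; origin under its middle.
Not all that is in view belongs to the job. There is more than one size of the probe; the job needs the smallest.

How it is judged (in metres and radians):
On the way, in this order (a step that is already met when the one before it is completed fails the run):
1. the lock ring stands at its locked mark (value of joint lock_ring between 1.06 and 1.34 rad), for 0.2 s.
2. the probe is lifted out of its stand, the ring still at its mark (all of step 1 and z of tip_end in the frame of stand above 0.08 m and contact force between the fingers and probe above 1 N), for 0.1 s.
At the end, for the whole second after the job is handed in: The robot holds the probe still in its fingers: tip end within 9 mm of the spot, probe within 0.14 rad (8 degrees) of square to the face, tip pushed in by 2 to 8.5 mm, 0.8 to 6 N between probe and flange, probe clear of its stand, and the lock ring within 0.14 rad of its mark (1.06 to 1.34 rad) (all of step 1 and distance between tip_end and spot below 0.009 m and angle between the z axis of probe and the z axis of spot, either way round below 0.14 rad and contact force between probe and flange between 0.8 and 6 N and value of joint tip between 0.002 and 0.0085 m and contact force between the fingers and probe above 1 N and contact force between probe and stand below 0.1 N and linear speed of probe below 0.02 m/s); the arm keeps its last pose, push and grip.
It fails at once if a bystander is moved more than 40 mm (distance of any of bush, toolbit, wrench, gauge_ring, hammer, bottle, brush from where it was at the start of the episode above 0.04 m).
It fails at once if the probe is rammed against the flange (over 20 N) (contact force between probe and flange above 20 N).
It also fails if it takes over 51 s, if anything falls off the work surface, if the arm or the gripper's body presses on something with over 40 N, if the wrist force passes 120 N, or if a joint passes its speed limit or range.

### The arm

A 6-joint arm with a two-finger parallel gripper is mounted at the origin on the work surface. World frame = base frame: x ahead of the robot, y to its left, z up, the work surface at z = 0. Lengths are in mm, angles in rad, forces in N, time in s.
With the tool pointing down it reaches from about 350 to 775 mm from the base axis. Payload 7.3 kg.
Tool frame: the origin (TCP) lies on the front face of the gripper's body, between the roots of the fingers; the fingertips stand 66 mm ahead of it and the grasp point (between the pads) lies 47 mm ahead of it (bot.tcp_to_grasp is the z of the grasp point in the tool frame, in mm); z points along the fingers, y is the direction in which the jaws open and shut (so a half turn about z gives the same grasp; the last joint's range is limited). The gripper opens to 92 mm and grips with 3 to 60 N. Pads are 19 mm wide; open, the fingers measure 130 mm over their backs; the gripper's body (75 mm by 190 mm) begins 47 mm behind the grasp point.
Start: joints at [-1.325, 0.342, 1.524, -0, 1.275, -0.146], TCP at [200.495, -485.222, 292.241] pointing down, gripper open.
Joint ranges: [-2.53, 2.53], [-0.77, 2.02], [0.04, 2.7], [-1, 4.14], [0.28, 2.66], [-3.11, 3.11]. Speed limits (rad/s): [2.57, 2.57, 3.14, 3.14, 3.14, 3.14].

### API

Orientations are given as [roll, pitch, yaw] about the fixed x, y, z axes, in that order (R = Rz(yaw) Ry(pitch) Rx(roll)).
In Python, from plant import bot gives the robot as it stands.
- The arm moves only by the tool carry_out, never from a script. Its argument "deltas" is a list that holds one entry, the list of rows, each a list of 4 numbers: the shift along the tool's x, y, z in mm, then the turn about the tool's z in units of 5 degrees (1.0 is 5 degrees). A call has 1 to 20 rows; each row is the pose to reach, as a shift and turn from the pose commanded when the call began, along the tool's axes at that moment; what a row does not reach only later rows make up. A row lasts 1/10 s, in which the tool goes at most 50 mm and 8.59 degrees, less where a joint would pass 70% of its speed; a pose out of reach is approached as far as the arm can. A call with a gripper value outside its range is refused whole. "fingers" is the finger opening in mm, from 0 to 91.8, set as the call begins (left out, the last holds). The fingers move at their own pace and stop on an object; the grip force is fixed at half the most. Time passes only in rows, so rows that repeat a pose let the fingers close. It gives the time, the measured TCP pose, the force and the opening at its end, in the units of the state.
- bot.get_obs(): the state, without advancing time (a new reading comes with each control period).
- bot.capture(name): name is "side" or "top"; returns (picture, depth): 400x640x3 uint8, blue, green, red; 400x640 float32, mm along the optical axis (not along the pixel's ray), 0 where there is no reading.
- bot.camera_model(name): a dict with "K" (3x3 intrinsics, pixels), "distortion" ([k1, k2, p1, p2, k3] as OpenCV has them; the pictures are not rectified), "camera_from_world" (4x4, takes a point from world to camera coordinates). Camera axes: x right, y down, z forward; pixel columns grow to the right and rows downward; lengths in mm; the calibration is good to about 2 mm. A picture is of the moment at which its call begins. camera_model takes no time and is no camera call.
- bot.close_job(): hands the job in, once; it reports no verdict.
The state is a dict: "time": time; "joint_positions": joint angles; "dq": joint speeds; "tau": joint torques, N m; "tool_pos": TCP position; "tcp_rot": TCP orientation; "contact_force": force on the tool from outside, world axes, zero at the start; "moment": the same for the moment, N m; "grip_width": finger opening in mm.
Only numpy, scipy, OpenCV 4.12 (cv2) and the standard library are available. Lean on these libraries where they do the work, as an engineer would, in place of code of your own. Each camera call takes 0.05 s, during which the arm holds its last target. There are 200 camera calls.

## Working session

There is one attempt and no reset: what is moved stays moved. The work goes in short steps, Python scripts to look and compute and a tool call to move; the robot and the scene stay as the last step left them, time stands still between calls to the robot, and variables do not carry over. Pictures are saved under pics/ and viewed, about 8 in all and at most 12, crops included, and the job is handed in when it is done.

Besides the shell and the picture viewer there is one more tool, called after "Call:" as name([rows], argument=value, ...), one row to a line, values as JSON. carry_out: Moves the arm, as the interface text tells. Its arguments: {"type":"object","properties":{"deltas":{"type":"array","items":{"type":"array","items":{"type":"array","items":{"type":"number"}}}},"fingers":{"type":"number"}},"required":["deltas"]}

```bash
ls; mkdir -p pics; python3 - <<'E'
from plant import bot
import cv2,numpy as np
print(bot.get_obs(), bot.tcp_to_grasp)
for n in("side","top"):
    im,d=bot.capture(n); cv2.imwrite(f"pics/{n}0.png",im); np.save(f"{n}_d.npy",d)
    c=bot.camera_model(n); print(n,np.round(c["K"],1),c["distortion"],np.round(c["camera_from_world"],3))
E
```

```text
pics
{'time': 0.0, 'joint_positions': array([-1.32499645e+00,  3.42749063e-01,  1.52501878e+00,  6.18282703e-06,
        1.27537773e+00, -1.46004409e-01]), 'dq': array([ 2.90023115e-04, -7.90736972e-04,  1.23604913e-05,  1.05072470e-03,
        1.81135253e-03, -7.00968327e-04]), 'tau': array([-4.90674047e-04, -4.31242311e+01, -2.44218081e+01,  7.19103660e-02,
        5.59554622e-02, -1.23572936e-04]), 'tool_pos': array([ 200.42054171, -484.91316893,  291.53059042]), 'tcp_rot': array([-3.14005712e+00, -2.31777693e-04,  3.91802305e-01]), 'contact_force': array([ 0.35458845, -0.42406575, -0.54849903]), 'moment': array([ 0.01898914, -0.04480375,  0.04452278]), 'grip_width': 91.4310485031374} 46.699999999999996
side [[415.7   0.  321.7]
 [  0.  415.7 195.7]
 [  0.    0.    1. ]] [-0.03644141  0.          0.          0.          0.        ] [[ 9.95000e-01 -1.04000e-01 -5.00000e-03 -5.80250e+02]
 [-7.80000e-02 -7.11000e-01 -6.98000e-01  1.27981e+02]
 [ 6.90000e-02  6.95000e-01 -7.16000e-01  9.25768e+02]
 [ 0.00000e+00  0.00000e+00  0.00000e+00  1.00000e+00]]
top [[463.    0.  321.4]
 [  0.  463.  200.2]
 [  0.    0.    1. ]] [0.02925004 0.         0.         0.         0.        ] [[ 1.500000e-02 -1.000000e+00 -1.400000e-02  2.677500e+01]
 [-9.950000e-01 -1.300000e-02 -9.400000e-02  5.892920e+02]
 [ 9.400000e-02  1.500000e-02 -9.950000e-01  1.229604e+03]
 [ 0.000000e+00  0.000000e+00  0.000000e+00  1.000000e+00]]
```

View pictures.

View pics/top0.png

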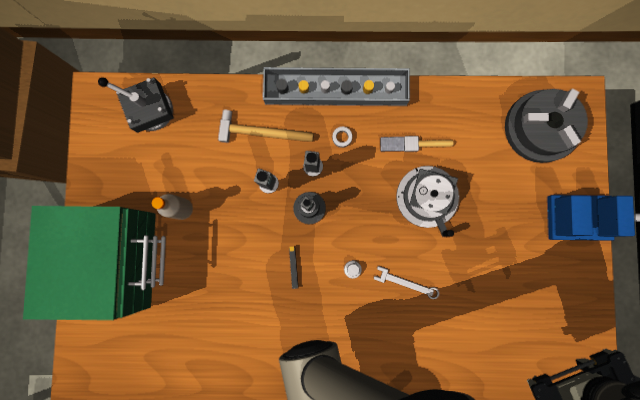

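View pics/side0.png

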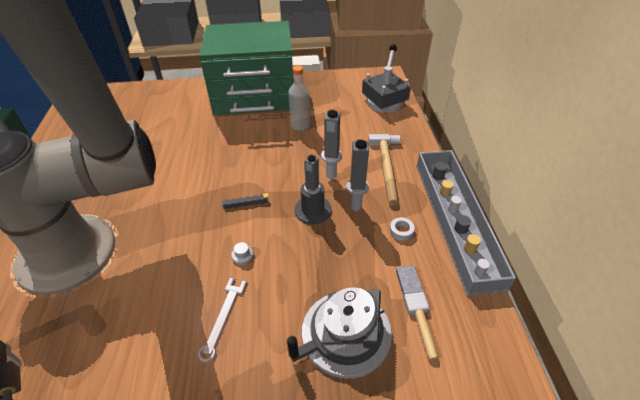

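```bash
python3 - <<'E'
import cv2,numpy as np
t=cv2.imread("pics/top0.png");s=cv2.imread("pics/side0.png")
def c(im,x,y,w,h,W=400,H=300): return cv2.resize(im[y:y+h,x:x+w],(W,H),interpolation=cv2.INTER_CUBIC)
o=np.vstack([np.hstack([c(t,380,150,100,75*1),c(s,280,270,128,96)]),np.hstack([c(t,250,140,100,75+12,400,348)[:300],c(s,270,100,130,98+27,400,384)[:300]])])
cv2.imwrite("pics/crop1.png",o)
E
```

```text
(no output)
```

View pics/crop1.png

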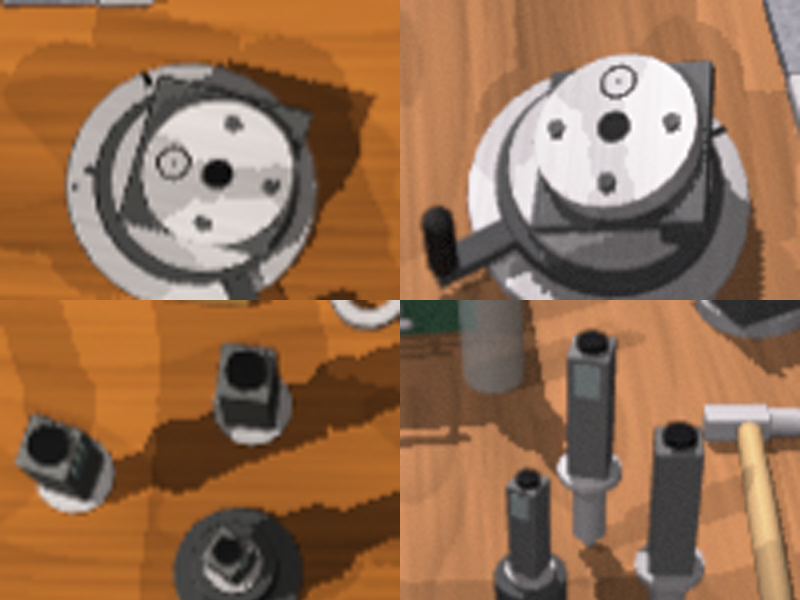

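```bash
cat > h.py <<'E'
import cv2,numpy as np
from plant import bot
def ray(n,px):
    c=bot.camera_model(n); T=np.linalg.inv(np.array(c["camera_from_world"]))
    p=cv2.undistortPoints(np.float64(px).reshape(-1,1,2),np.array(c["K"]),np.array(c["distortion"])).reshape(-1,2)
    return T[:3,3],np.c_[p,np.ones(len(p))]@T[:3,:3].T
def plane(n,px,z):
    o,d=ray(n,px); return o+d*((z-o[2])/d[:,2:])
def tri(a,b):
    A=np.zeros((3,3));y=np.zeros(3);L=[]
    for n,p in(("top",a),("side",b)):
        o,d=ray(n,p);d=d[0]/np.linalg.norm(d);M=np.eye(3)-np.outer(d,d);A+=M;y+=M@o;L.append((M,o))
    x=np.linalg.solve(A,y); return x.round(1),[round(float(np.linalg.norm(M@(x-o))),1) for M,o in L]
def cloud(n,dep):
    v,u=np.mgrid[:400,:640];o,d=ray(n,np.c_[u.ravel(),v.ravel()])
    P=o+d*dep.reshape(-1,1); P[dep.ravel()==0]=np.nan; return P.reshape(400,640,3)
E
python3 - <<'E'
from h import *
print("plug",tri((434.2,193.2),(348.2,310.6)),plane("top",[(434.2,193.2)],90))
print("spot",tri((423.5,190.5),(350.1,295.9)),plane("top",[(423.5,190.5)],90))
print("bar,dot",plane("top",[(416.7,169.2),(398.7,196.8)],14), "tab",plane("top",[(402.5,192.5)],25))
for n in("top","side"):
    im=cv2.imread(f"pics/{n}0.png");P=cloud(n,np.load(f"{n}_d.npy"));g=im.max(2)
    def st(nm,m,):
        Q=P[m];v,u=np.nonzero(m);print(n,nm,m.sum(),"px",u.mean().round(1),v.mean().round(1),np.median(Q,0).round(1),"mid",((Q.min(0)+Q.max(0))/2).round(1))
    u0=(slice(None),)
    X,Y,Z=P[...,0],P[...,1],P[...,2]
    v,u=np.mgrid[:400,:640]
    fx=(u>380)&(u<480)&(v>150)&(v<245) if n=="top" else (u>280)&(u<310)&(v>325)&(v<370)
    m=fx&(g<60)&(Z>79); st("post",m)
    sx=(u>290)&(u<330)&(v>180)&(v<230) if n=="top" else (u>295)&(u<325)&(v>145)&(v<230)
    st("cap",sx&(Z>167)); st("grip",sx&(Z>158)); st("gripall",sx&(Z>95)); 
    m=sx&(Z>158)
    print(cv2.minAreaRect(P[m][:,:2].astype(np.float32)))
E
```

```text
plug (array([ 604.4, -256.2,   88.7]), [0.7, 0.7]) [[ 604.92458082 -255.87250055   90.        ]]
spot (array([ 611.4, -228.5,   90.2]), [0.1, 0.1]) [[ 611.56508002 -228.55420651   90.        ]]
bar,dot [[ 679.35782077 -225.86976616   14.        ]
 [ 602.33153262 -176.47957654   14.        ]] tab [[ 613.07148206 -185.1070876    25.        ]]
top post 124 px 442.4 198.5 [ 607.9 -288.1   88.2] mid [ 580.5 -260.5   88.6]
top cap 44 px 306.4 202.6 [569.2  69.6 169.4] mid [568.3  67.5 170.6]
top grip 98 px 306.6 202.8 [568.7  67.8 166.5] mid [568.8  67.9 166.2]
top gripall 125 px 307.1 203.8 [566.3  67.4 165.1] mid [568.4  67.9 135.9]
((569.3862915039062, 68.80400848388672), (24.007801055908203, 23.816118240356445), 53.45042419433594)
side post 66 px 292.0 341.3 [ 502.6 -300.4   84.5] mid [ 502.4 -299.5   83.7]
side cap 39 px 311.0 157.4 [568.4  67.4 169.1] mid [567.3  67.1 169.3]
side grip 108 px 310.9 159.8 [567.8  64.  164.9] mid [568.3  64.2 164.9]
side gripall 413 px 311.6 169.5 [568.2  61.3 138.5] mid [579.8 108.1 133.5]
((568.2140502929688, 67.990234375), (25.78961181640625, 23.967247009277344), 53.03168869018555)
```

```bash
python3 - <<'E'
from h import *
from scipy.optimize import least_squares
Q=[]
for n in("top","side"):
    P=cloud(n,np.load(f"{n}_d.npy")); X,Y,Z=np.moveaxis(P,2,0)
    m=(abs(Z-86)<5)&(X<535)&(X>470)&(Y<-250)&(Y>-330); A=P[m];print(n,len(A),A.mean(0).round(1),((A.min(0)+A.max(0))/2).round(1))
    m=(abs(Z-14)<4)&(X<720)&(X>500)&(Y<-150)&(Y>-370);A=P[m][:,:2]
    h=cv2.convexHull(A.astype(np.float32))[:,0]
    c=np.array([603,-258.]); 
    f=least_squares(lambda c:np.hypot(*(h-c).T)-84.5,c,loss="soft_l1",f_scale=1); r=np.hypot(*(h-f.x).T); print(f.x.round(1),r.round(1))
    c=f.x
    for nm,p in(("bar",(679.4,-225.9)),("dot",(602.3,-176.5)),("tab",(613,-185.1)),("post",(502.5,-299.7)),("plug",(604.7,-256))):
        v=np.array(p)-c;print(nm,np.hypot(*v).round(1),np.degrees(np.arctan2(v[1],v[0])).round(1))
E
```

```text
top 38 [ 502.9 -295.9   86.5] [ 503.5 -295.9   86.2]
[ 604.1 -254.9] [ 84.9  84.8  84.8  84.2  84.6  83.8  83.   83.   83.2  83.5  84.3  84.4
  85.   84.8  84.1  84.3  84.9  84.4  84.2  84.2  83.9  83.8  83.9  83.9
  83.8  84.2  84.2  84.7  83.9 101.7  84.2  83.2  83.   82.9  83.   83.5
  83.8  83.8  83.   83.7  84.2  84.7  84.8  84.3]
bar 80.7 21.1
dot 78.5 91.3
tab 70.4 82.7
post 111.0 -156.2
plug 1.2 -60.9
side 84 [ 501.5 -299.    84.6] [ 500.9 -298.5   84.7]
[ 602.8 -256.3] [ 84.5  84.5  85.5  85.2  83.1  83.7  84.6  84.9  84.9  85.   84.7  84.8
  84.5  84.1  84.5 111.8  84.6  84.6  84.3  84.6  84.4  84.4  84.6  84.5
  84.4  84.7  84.3  84.4  84.5  84.7  84.7  84.7  84.5  84.7  84.9  84.4
  84.4]
bar 82.4 21.7
dot 79.8 90.4
tab 71.9 81.8
post 109.3 -156.6
plug 1.9 9.6
```

```bash
cat >> h.py <<'E'
from scipy.spatial.transform import Rotation as Ro
def go(*wps):
    """wps: (x,y,z,yaw_deg) TCP targets; prints each as tool-axes delta from the present pose"""
    o=bot.get_obs(); p=o["tool_pos"]; r=o["tcp_rot"]; y0=np.degrees(r[2]); R=Ro.from_euler("xyz",[np.pi,0,r[2]]).as_matrix()
    print("t",round(o["time"],2),"pos",p.round(1),"yaw",y0.round(2),"F",o["contact_force"].round(1),"w",round(o["grip_width"],1),"j",o["joint_positions"].round(2))
    for w in wps:
        d=R.T@(np.array(w[:3])-p); t=-((w[3]-y0+180)%360-180)/5; print([*d.round(1).tolist(),round(t,2)])
E
python3 - <<'E'
from h import *
go((502.6,-297.5,200,-8),(502.6,-297.5,117,-8))
E
```

```text
t 0.1 pos [ 200.4 -484.9  291.6] yaw 22.45 F [-0.6  0.1  0.5] w 91.8 j [-1.32  0.34  1.52 -0.    1.28 -0.15]
[350.9, -57.9, 91.6, np.float64(6.09)]
[350.9, -57.9, 174.6, np.float64(6.09)]
```

Call:
carry_out([
  [[30,-5,8,0.5],[60,-10,16,1],[90,-15,24,1.6],[120,-20,32,2.1],[150,-25,40,2.6],[180,-30,48,3.1],[210,-35,56,3.7],[240,-40,64,4.2],[270,-45,72,4.7],[300,-50,80,5.2],[325,-54,86,5.7],[345,-57,90,6.0],[351,-58,91.6,6.1],[351,-58,91.6,6.1],[351,-58,91.6,6.1],[351,-58,91.6,6.1]],
], fingers=91.8)

```text
time: 1.7
tool_pos: [502.0, -298.3, 200.9]
tcp_rot: [3.141, -0.0, -0.141]
contact_force: [0.4, 0.5, -0.1]
grip_width: 91.8
```

```bash
python3 - <<'E'
from h import *
go((502.6,-297.5,117,-8))
a,_=bot.capture("top");b,_=bot.capture("side")
cv2.imwrite("pics/c2.png",np.hstack([cv2.resize(a[140:300,360:520],(400,400)),cv2.resize(b[240:400,240:400],(400,400))]))
E
```

```text
t 1.7 pos [ 502.  -298.3  200.9] yaw -8.1 F [ 0.4  0.5 -0.1] w 91.8 j [-0.67  0.53  1.49 -0.    1.12  1.05]
[0.5, -0.9, 83.9, np.float64(-0.02)]
```

View pics/c2.png

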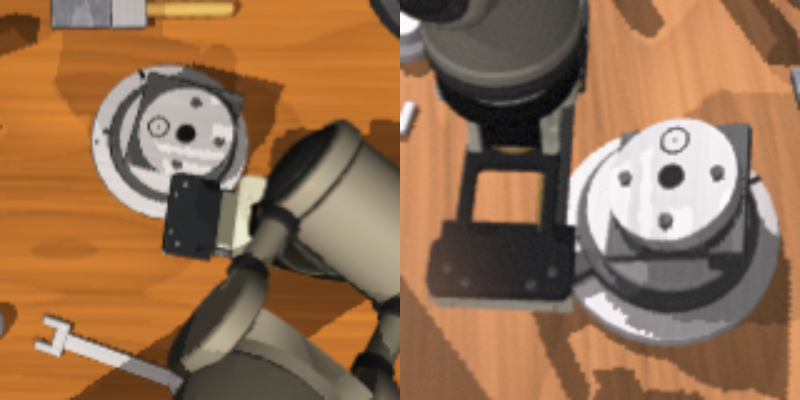

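Call:
carry_out([
  [[0.5,-0.9,20,0],[0.5,-0.9,40,0],[0.5,-0.9,60,0],[0.5,-0.9,75,0],[0.5,-0.9,84,0],[0.5,-0.9,84,0],[0.5,-0.9,84,0]],
])

```text
time: 2.5
tool_pos: [503.5, -297.2, 117.2]
tcp_rot: [3.141, -0.001, -0.141]
contact_force: [-0.0, -0.1, 0.8]
grip_width: 91.8
```

Call:
carry_out([
  [[0,0,0,0],[0,0,0,0],[0,0,0,0],[0,0,0,0],[0,0,0,0],[0,0,0,0],[0,0,0,0],[0,0,0,0]],
], fingers=10)

```text
time: 3.3
tool_pos: [503.4, -296.8, 116.6]
tcp_rot: [3.142, 0.0, -0.141]
contact_force: [0.8, -0.1, 0.5]
grip_width: 32.4
```

```bash
python3 - <<'E'
from h import *
p=bot.get_obs()["tool_pos"][:2]; print(np.degrees(np.arctan2(p[1]+255.7,p[0]-603.7)),np.hypot(p[0]-603.7,p[1]+255.7))
a=np.radians(np.linspace(202.2,142.1,13)); r=np.linspace(np.hypot(p[0]-603.7,p[1]+255.7),110,13)
go(*[(603.7+R*np.cos(t),-255.7+R*np.sin(t),117,-8) for t,R in zip(a,r)])
E
```

```text
-157.7330675696987 108.41185102388361
t 3.3 pos [ 503.4 -296.8  116.6] yaw -8.05 F [ 0.8 -0.1  0.5] w 32.4 j [-0.66  0.63  1.57 -0.    0.94  1.05]
[-0.1, -0.1, -0.4, np.float64(-0.01)]
[-4.6, -8.4, -0.4, np.float64(-0.01)]
[-8.4, -17.1, -0.4, np.float64(-0.01)]
[-11.4, -26.1, -0.4, np.float64(-0.01)]
[-13.6, -35.4, -0.4, np.float64(-0.01)]
[-15.0, -44.8, -0.4, np.float64(-0.01)]
[-15.6, -54.3, -0.4, np.float64(-0.01)]
[-15.4, -63.9, -0.4, np.float64(-0.01)]
[-14.3, -73.4, -0.4, np.float64(-0.01)]
[-12.4, -82.8, -0.4, np.float64(-0.01)]
[-9.6, -92.0, -0.4, np.float64(-0.01)]
[-6.1, -100.9, -0.4, np.float64(-0.01)]
[-1.8, -109.5, -0.4, np.float64(-0.01)]
```

Fingers still closing; wait for them, then swing.

Call:
carry_out([
  [[0,0,0,0],[0,0,0,0],[0,0,0,0],[0,0,0,0],[0,0,0,0]],
])

```text
time: 3.8
tool_pos: [503.1, -297.0, 116.6]
tcp_rot: [3.141, 0.0, -0.141]
contact_force: [-2.5, -2.4, 0.8]
grip_width: 17.4
```

Call:
carry_out([
  [[-2,-4,0,0],[-4.6,-8.4,0,0],[-8.4,-17,0,0],[-11.4,-26,0,0],[-13.6,-35.4,0,0],[-15,-44.8,0,0],[-15.6,-54.3,0,0],[-15.4,-63.9,0,0],[-14.3,-73.4,0,0],[-12.4,-82.8,0,0],[-9.6,-92,0,0],[-6.1,-101,0,0],[-4,-105.5,0,0],[-1.8,-109.5,0,0],[-1.8,-109.5,0,0],[-1.8,-109.5,0,0],[-1.8,-109.5,0,0],[-1.8,-109.5,0,0]],
])

```text
time: 5.6
tool_pos: [516.7, -187.8, 116.3]
tcp_rot: [-3.141, 0.001, -0.141]
contact_force: [0.0, 0.7, -5.9]
grip_width: 17.5
```

```bash
python3 - <<'E'
from h import *
go()
p=bot.get_obs()["tool_pos"][:2]; print(np.degrees(np.arctan2(p[1]+255.7,p[0]-603.7)),np.hypot(p[0]-603.7,p[1]+255.7))
a,_=bot.capture("top");b,_=bot.capture("side")
cv2.imwrite("pics/c3.png",np.hstack([cv2.resize(a[140:240,380:480],(400,400),interpolation=2),cv2.resize(b[260:400,280:420],(400,400),interpolation=2)]))
E
```

```text
t 5.6 pos [ 516.7 -187.8  116.3] yaw -8.06 F [ 0.   0.7 -5.9] w 17.5 j [-0.49  0.59  1.67  0.    0.89  1.22]
142.03550456828603 110.35720870751781
```

View pics/c3.png

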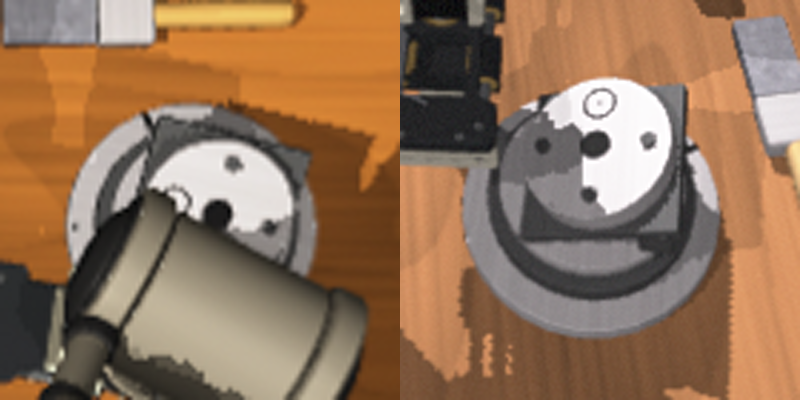

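Call:
carry_out([
  [[0,0,0,0],[0,0,0,0],[0,0,0,0],[0,0,0,0],[0,0,-30,0],[0,0,-60,0],[0,0,-90,0],[0,0,-120,0],[0,0,-150,0],[0,0,-150,0]],
], fingers=50)

```text
time: 6.7
tool_pos: [518.5, -188.8, 271.3]
tcp_rot: [3.138, -0.009, -0.14]
contact_force: [0.6, -0.0, 0.5]
grip_width: 50.4
```

```bash
python3 - <<'E'
from h import *
go()
P=cloud("top",np.load("top_d.npy"))
for nm,(a,b,c,d) in dict(L1=(250,165,285,195),L2=(300,145,330,178)).items():
    Q=P[b:d,a:c].reshape(-1,3); z=Q[:,2].max(); T=Q[Q[:,2]>z-12]; print(nm,z,T.mean(0),cv2.minAreaRect(T[:,:2].astype(np.float32)))
Q=P[170:250,250:380].reshape(-1,3);s=Q[abs(Q[:,2]-75)<4];print("stand/collar",len(s),(s.min(0)+s.max(0))/2)
E
```

```text
t 6.7 pos [ 518.5 -188.8  271.3] yaw -8.04 F [ 0.6 -0.   0.5] w 50.4 j [-0.49  0.4   1.49 -0.    1.24  1.22]
L1 nan [nan nan nan] ((0.0, 0.0), (0.0, 0.0), 0.0)
L2 nan [nan nan nan] ((0.0, 0.0), (0.0, 0.0), 0.0)
stand/collar 174 [599.03963359  93.85995373  75.00829532]<stdin>:5: RuntimeWarning: Mean of empty slice.
  ret = um.true_divide(
```

```bash
python3 - <<'E'
from h import *
P=cloud("top",np.load("top_d.npy"))
for nm,(a,b,c,d) in dict(L1=(250,165,285,195),L2=(300,145,330,178)).items():
    Q=P[b:d,a:c].reshape(-1,3);Q=Q[~np.isnan(Q[:,0])]; z=Q[:,2].max(); T=Q[Q[:,2]>z-12]; print(nm,z,T.mean(0),Q.min(0),cv2.minAreaRect(T[:,:2].astype(np.float32)))
E
```

```text
L1 215.82978079935538 [625.35203205 172.36048652 208.43663884] [600.38395986 139.78587609  -9.47170109] ((625.7919311523438, 171.80043029785156), (28.1964168548584, 30.26658058166504), 68.09255981445312)
L2 214.95858360939314 [672.0843302   58.93519964 207.68005272] [646.46327617  15.17020003  -8.16129457] ((671.9847412109375, 58.00874328613281), (31.262948989868164, 31.215686798095703), 84.73417663574219)
```

```bash
python3 - <<'E'
from h import *
o=bot.get_obs();R=Ro.from_euler("xyz",o["tcp_rot"]).as_matrix()
L=[]
for n in("top","side"):
    _,d=bot.capture(n);P=cloud(n,d).reshape(-1,3);L.append((P-o["tool_pos"])@R)
Q=np.vstack(L);Q=Q[(abs(Q[:,0])<150)&(abs(Q[:,1])<150)]
for z in range(-160,70,20):
    s=Q[(Q[:,2]>=z)&(Q[:,2]<z+20)]
    if len(s)>3: print(z,len(s),np.percentile(s,[1,99],axis=0).round(0)[:,:2].tolist())
E
```

```text
-160 883 [[-37.0, -25.0], [39.0, 40.0]]
-140 548 [[-36.0, -22.0], [39.0, 40.0]]
-120 724 [[-35.0, -50.0], [37.0, 38.0]]
-100 177 [[-35.0, -51.0], [37.0, 37.0]]
-80 365 [[-22.0, -51.0], [26.0, 18.0]]
-60 1446 [[-34.0, -94.0], [36.0, 94.0]]
-40 2146 [[-36.0, -91.0], [36.0, 95.0]]
-20 664 [[-36.0, -80.0], [36.0, 88.0]]
0 65 [[-35.0, -81.0], [36.0, 87.0]]
20 71 [[-10.0, -28.0], [7.0, -24.0]]
```

```bash
python3 - <<'E'
from h import *
go((566.6,65.8,290,46))
E
```

```text
t 6.8 pos [ 517.  -188.1  267.1] yaw -8.05 F [-0.5  0.5 -0.7] w 49.9 j [-0.49  0.41  1.5  -0.    1.24  1.22]
[13.6, -258.4, -22.9, np.float64(-10.81)]
```

Call:
carry_out([
  [[0,-10,-12,-0.4],[1,-28,-23,-1.2],[3,-50,-23,-2.1],[4,-75,-23,-3.1],[5,-100,-23,-4.2],[6.5,-125,-23,-5.2],[8,-150,-23,-6.3],[9,-175,-23,-7.3],[10.5,-200,-23,-8.3],[12,-225,-23,-9.4],[13,-245,-23,-10.2],[13.6,-256,-23,-10.7],[13.6,-258.4,-23,-10.8],[13.6,-258.4,-23,-10.8],[13.6,-258.4,-23,-10.8],[13.6,-258.4,-23,-10.8],[13.6,-258.4,-23,-10.8]],
], fingers=91.8)

```text
time: 8.5
tool_pos: [566.6, 65.2, 289.7]
tcp_rot: [3.141, 0.0, 0.801]
contact_force: [-0.3, 0.0, -0.4]
grip_width: 92.0
```

```bash
python3 - <<'E'
from h import *
go((566.6,65.8,184,46))
b,d=bot.capture("side");a,_=bot.capture("top")
cv2.imwrite("pics/c4.png",np.hstack([cv2.resize(a[120:260,240:380],(400,400),interpolation=2),cv2.resize(b[80:240,240:400],(400,400),interpolation=2)]))
# ring check: tab & bar
cv2.imwrite("pics/ring.png",a[140:260,380:480])
P=cloud("side",d);X,Y,Z=np.moveaxis(P,2,0);m=(abs(Z-86)<5)&(X<560)&(X>480)&(Y<-150)&(Y>-230);A=P[m];q=((A.min(0)+A.max(0))/2)
print("post",m.sum(),q,A.mean(0),np.degrees(np.arctan2(q[1]+255.7,q[0]-603.7)))
E
```

```text
t 8.5 pos [566.6  65.2 289.7] yaw 45.87 F [-0.3  0.  -0.4] w 92.0 j [-0.02  0.43  1.4  -0.    1.31  0.75]
[0.5, -0.4, 105.7, np.float64(-0.03)]
post 67 [ 516.14071275 -189.07656486   84.5150084 ] [ 516.07490719 -189.72851803   85.07925708] 142.73267046613594
```

View pics/c4.png

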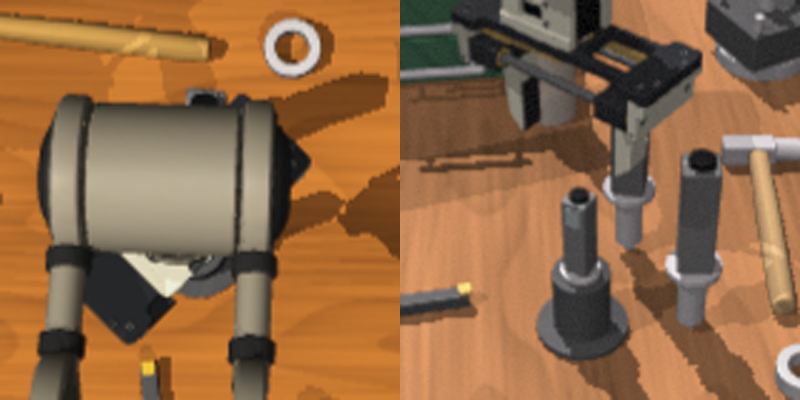

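Call:
carry_out([
  [[0.5,-0.4,15,0],[0.5,-0.4,35,0],[0.5,-0.4,55,0],[0.5,-0.4,75,0],[0.5,-0.4,92,0],[0.5,-0.4,102,0],[0.5,-0.4,106,0],[0.5,-0.4,106,0],[0.5,-0.4,106,0]],
])

```text
time: 9.5
tool_pos: [567.1, 66.4, 184.4]
tcp_rot: [3.14, -0.001, 0.802]
contact_force: [0.1, -0.5, 0.3]
grip_width: 91.5
```

Call:
carry_out([
  [[0,0,0,0],[0,0,0,0],[0,0,0,0],[0,0,0,0],[0,0,0,0],[0,0,0,0],[0,0,0,0],[0,0,0,0],[0,0,0,0],[0,0,0,0],[0,0,0,0],[0,0,0,0],[0,0,0,0]],
], fingers=15)

```text
time: 10.8
tool_pos: [566.6, 66.5, 183.6]
tcp_rot: [-3.142, 0.0, 0.802]
contact_force: [-0.5, 1.0, -0.4]
grip_width: 25.2
```

Call:
carry_out([
  [[0,0,-5,0],[0,0,-10,0],[0,0,-16,0],[0,0,-22,0],[0,0,-28,0],[0,0,-33,0],[0,0,-33,0],[0,0,-33,0],[0,0,-33,0]],
])

```text
time: 11.7
tool_pos: [566.5, 66.5, 216.3]
tcp_rot: [-3.141, 0.001, 0.802]
contact_force: [0.1, -0.4, -2.0]
grip_width: 25.1
```

```bash
python3 - <<'E'
from h import *
go()
b,_=bot.capture("side");a,d=bot.capture("side")
cv2.imwrite("pics/c5.png",cv2.resize(b[90:240,240:390],(600,600),interpolation=2))
E
```

```text
t 11.7 pos [566.5  66.5 216.3] yaw 45.95 F [ 0.1 -0.4 -2. ] w 25.1 j [-0.02  0.49  1.51 -0.    1.14  0.75]
```

View pics/c5.png

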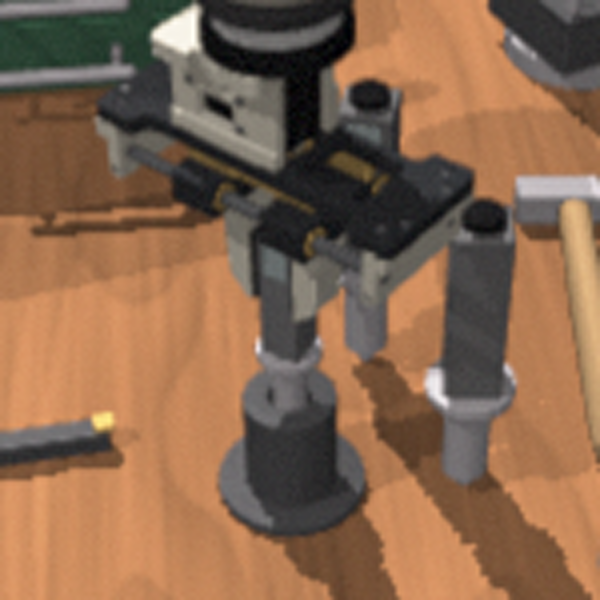

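Call:
carry_out([
  [[-2,0,0,0],[-4,0,0,0],[-6,0,0,0],[-8,0,0,0],[-10,0,0,0],[-12,0,0,0],[-14,0,0,0],[-16,0,0,0],[-18,0,0,0],[-20,0,0,0],[-20,0,0,0]],
])

```text
time: 12.9
tool_pos: [553.1, 52.6, 216.8]
tcp_rot: [3.141, -0.002, 0.802]
contact_force: [3.7, 4.3, -3.8]
grip_width: 23.8
```

```bash
python3 - <<'E'
from h import *
o=bot.get_obs();go();print(o["moment"])
R=Ro.from_euler("xyz",o["tcp_rot"]).as_matrix()
b,d=bot.capture("side");cv2.imwrite("pics/s6.png",b[90:240,240:390])
P=cloud("side",d).reshape(-1,3)
Q=(P-o["tool_pos"])@R
for z in range(20,165,8):
    s=Q[(abs(Q[:,2]-z)<4)&(abs(Q[:,0])<60)&(abs(Q[:,1])<30)]
    if len(s): print(z,len(s),np.percentile(s[:,0],[3,50,97]).round(1),np.median(s[:,1]).round(1))
E
```

```text
t 12.9 pos [553.1  52.6 216.8] yaw 45.93 F [ 3.7  4.3 -3.8] w 23.8 j [-0.04  0.47  1.55  0.    1.12  0.72]
[ 1.03372584 -0.78139492  0.03476015]
20 29 [-12.   -9.9  -7. ] -16.2
28 50 [-11.   -9.5  -8.1] 3.2
36 69 [-11.3  -9.3   2.7] 2.3
44 68 [-11.5  -9.    6.3] 5.1
52 60 [-11.4  -9.    6.2] 1.0
60 33 [-11.2  -7.1  -3.4] -7.6
68 22 [-10.1  -3.1  -1.9] -1.6
76 23 [-2.  -1.3 18.3] 6.8
84 34 [-2.1  0.2 20. ] 10.3
92 37 [-0.2  1.8 22.8] 9.3
100 64 [-3.1  5.9 25.7] 11.8
108 39 [-3.6  1.1 24.3] 5.8
116 1 [13.1 13.1 13.1] 10.7
124 16 [ 7.1 11.6 23.4] 7.4
132 22 [ 8.  12.2 21. ] 6.5
140 192 [-3.6 13.2 44.8] 7.0
148 88 [-5.6  7.  34.6] 8.8
156 56 [-6.1  0.8 29.8] 16.7
164 54 [-5.8  2.  29.1] 18.2
```

Call:
carry_out([
  [[-2,0,0,0],[-4,0,0,0],[-6,0,0,0],[-8,0,0,0],[-10,0,0,0],[-12,0,0,0],[-14,0,0,0],[-16,0,0,0],[-17,0,0,0],[-17,0,0,0]],
])

```text
time: 13.95
tool_pos: [541.1, 40.5, 216.7]
tcp_rot: [-3.141, -0.002, 0.802]
contact_force: [2.3, 4.7, -3.1]
grip_width: 23.6
```

```bash
cat >> h.py <<'E'
def tilt():
    o=bot.get_obs();R=Ro.from_euler("xyz",o["tcp_rot"]).as_matrix()
    b,d=bot.capture("side"); P=cloud("side",d).reshape(-1,3); Q=(P-o["tool_pos"])@R
    for z in range(68,190,8):
        s=Q[(abs(Q[:,2]-z)<4)&(abs(Q[:,0])<60)&(abs(Q[:,1])<25)]
        if len(s)>2: print(z,len(s),np.percentile(s[:,0],[3,50,97]).round(1),np.percentile(s[:,1],[3,50,97]).round(1))
    return b
E
python3 - <<'E'
from h import *
go();tilt();print(bot.get_obs()["moment"])
E
```

```text
t 13.95 pos [541.1  40.5 216.7] yaw 45.94 F [ 2.3  4.7 -3.1] w 23.6 j [-0.07  0.44  1.59  0.    1.11  0.7 ]
68 11 [-8.   1.7  3.7] [-12.3  -5.7  10.8]
76 11 [ 4.6 12.5 25.7] [-8.8 11.8 12.9]
84 30 [ 6.4 13.1 29.8] [-7.4 11.5 13.3]
92 33 [ 8.4 13.9 39.6] [-7.5 11.1 13.4]
100 60 [ 8.4 19.8 38.8] [-8.2 12.6 18.4]
108 31 [ 7.3 11.2 22.7] [-10.6   6.   17.3]
124 15 [21.  25.6 36.4] [ 1.6  8.  10.2]
132 18 [23.6 31.4 40.5] [-0.2  7.9 10.3]
140 176 [13.1 28.6 58.5] [-20.6   8.   22.6]
148 64 [11.1 20.9 54.1] [-16.1   7.2  23.8]
156 45 [11.2 15.2 29.5] [-13.7  12.   24.1]
164 40 [11.2 14.7 26.7] [-13.   11.1  24.4]
172 40 [11.  15.1 29.3] [-14.6  10.5  24.7]
180 37 [11.4 14.1 26. ] [-13.5  10.7  22.5]
188 43 [10.8 15.1 26.8] [-14.2  12.2  23.7]
[ 1.15900702 -0.68418158  0.03218358]
```

Call:
carry_out([
  [[-1.7,0,-5,0],[-3.4,0,-10,0],[-6.5,0,-20,0],[-10,0,-30,0],[-10,0,-45,0],[-10,0,-60,0],[-10,0,-75,0],[-10,0,-90,0],[-10,0,-100,0],[-10,0,-100,0],[-10,0,-100,0]],
])

```text
time: 15.1
tool_pos: [533.7, 32.5, 316.4]
tcp_rot: [-3.141, 0.0, 0.802]
contact_force: [-1.2, -0.6, -2.3]
grip_width: 23.8
```

```bash
python3 - <<'E'
from h import *
go();b=tilt();cv2.imwrite("pics/c6.png",cv2.resize(b[40:240,220:420],(600,600),interpolation=2))
E
```

```text
t 15.1 pos [533.7  32.5 316.4] yaw 45.94 F [-1.2 -0.6 -2.3] w 23.8 j [-0.08  0.34  1.46 -0.    1.34  0.69]
68 19 [-10.8   2.4   3.8] [-15.3  -9.3   7.2]
76 34 [ 4.3  8.9 28. ] [-9.4 11.9 13.3]
84 41 [ 6.4 13.  30.3] [-9.3 11.5 12.9]
92 41 [ 8.9 13.4 34.9] [-8.8 11.6 13.3]
100 80 [ 9.5 18.3 37.4] [-10.   11.9  18.7]
108 37 [ 7.  10.9 24.9] [-9.1  5.6 18.3]
116 7 [19.6 26.8 31.7] [ 4.9  9.6 10.6]
124 24 [21.3 25.  36.9] [-2.   7.7 10.5]
132 24 [23.8 29.4 40.2] [-1.3  8.1 10.5]
140 24 [25.7 30.2 42.7] [-1.3  8.2 10.7]
148 15 [28.  30.9 40.7] [-0.5  7.7 10.2]
```

View pics/c6.png

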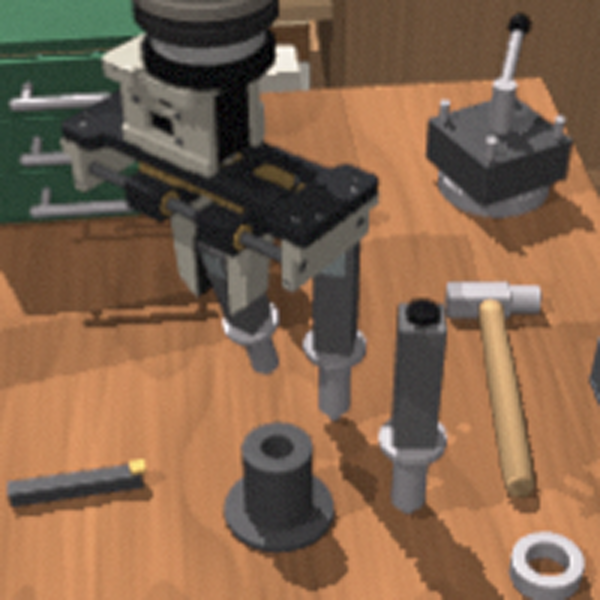

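```bash
cat >> h.py <<'E'
def fit(cams=("side",),verbose=True):
    """probe axis in tool frame: x=x0+a*(z-46.7), y=y0+b*(z-46.7); also s = tool z (along axis) of collar underside from pivot"""
    from scipy.optimize import least_squares
    o=bot.get_obs();R=Ro.from_euler("xyz",o["tcp_rot"]).as_matrix();L=[]
    for n in cams:
        b,d=bot.capture(n);Q=(cloud(n,d).reshape(-1,3)-o["tool_pos"])@R;L.append(Q)
    Q=np.vstack(L);Q=Q[(abs(Q[:,0])<60)&(abs(Q[:,1])<30)&(Q[:,2]>69)&(Q[:,2]<165)]
    def uv(p):
        e=np.array([p[1],p[3],1]);e/=np.linalg.norm(e);ex=np.array([e[2],0,-e[0]]);ex/=np.linalg.norm(ex);ey=np.cross(e,ex)
        V=Q-[p[0],p[2],46.7];return V@ex,V@ey,V@e
    def f(p):
        u,v,w=uv(p);g=np.where(w<p[4]-8,np.maximum(abs(u),abs(v))-12,np.where(w>p[4]+2,np.hypot(u,v)-10,0))
        return g
    best=None
    for s in(54,58,62,66,70):
        k=lambda q:f([*q,s])
        r=least_squares(k,[3,.34,0,0],loss="soft_l1",f_scale=1.)
        u,v,w=uv([*r.x,s]);res=abs(k(r.x));
        print(s,r.x.round(3),round(r.cost/len(Q),3),"deg",np.degrees(np.arctan(r.x[1])).round(1),"in",(res<2).mean().round(2),"collar w",[round(float(t),1) for t in np.percentile(w[np.hypot(u,v)>15.5],[2,98])] if (np.hypot(u,v)>15.5).any() else None,"maxw",np.percentile(w,99).round(1))
E
python3 - <<'E'
from h import *
go();fit()
E
```

```text
t 15.15 pos [533.6  32.6 316. ] yaw 45.94 F [-1.3 -0.1 -2.3] w 24.0 j [-0.08  0.34  1.46 -0.    1.34  0.69]
54 [ 8.871  0.295  1.094 -0.01 ] 0.959 deg 16.4 in 0.86 collar w [26.6, 60.8] maxw 106.3
58 [ 8.682e+00  3.010e-01  4.200e-01 -2.000e-03] 0.355 deg 16.8 in 0.97 collar w [26.2, 60.9] maxw 106.4
62 [ 8.59e+00  3.03e-01  3.26e-01 -2.00e-03] 0.193 deg 16.8 in 0.98 collar w [26.4, 60.9] maxw 106.4
66 [ 7.015e+00  3.220e-01  5.180e-01 -1.000e-03] 0.67 deg 17.8 in 0.86 collar w [36.4, 61.4] maxw 106.7
70 [ 8.187e+00  3.040e-01  8.380e-01 -5.000e-03] 0.866 deg 16.9 in 0.82 collar w [28.9, 61.0] maxw 106.5
```

```bash
cat >> h.py <<'E'
SPOT=np.array([611.5,-228.3,90.]);YAW=-14.2
def axis_n(): c=np.radians(YAW);return np.array([-np.sin(.35)*np.cos(c),-np.sin(.35)*np.sin(c),np.cos(.35)])
def tcp_for(tip,h,spot=SPOT):
    R=Ro.from_euler("xyz",[np.pi,0,np.radians(YAW)]).as_matrix(); return (*(spot+h*axis_n()-R@np.array(tip)),YAW)
E
python3 - <<'E'
from h import *
t=(42.8,.1,159.6); print(tcp_for(t,0)); go(tcp_for(t,60),tcp_for(t,20))
E
```

```text
(np.float64(570.032269763076), np.float64(-217.70389934939772), np.float64(249.59999999999997), -14.2)
t 15.2 pos [533.6  32.6 315.8] yaw 45.94 F [-0.  -0.  -2.3] w 23.8 j [-0.08  0.34  1.46 -0.    1.34  0.69]
[-164.8, 182.4, 9.8, np.float64(12.03)]
[-158.0, 194.3, 47.4, np.float64(12.03)]
```

Call:
carry_out([
  [[-6,7,0,0.4],[-16,18,1,1.1],[-28,31,2,2.0],[-42,47,2,3.1],[-56,62,3,4.1],[-70,77,4,5.1],[-84,92,5,6.2],[-98,108,6,7.2],[-112,124,6,8.2],[-126,140,7,9.2],[-140,155,8,10.2],[-152,168,9,11.1],[-160,177,9.5,11.7],[-164,182,9.8,12],[-164.8,182.4,9.8,12],[-164.8,182.4,9.8,12],[-164.8,182.4,9.8,12]],
])

```text
time: 16.9
tool_pos: [550.5, -212.0, 306.9]
tcp_rot: [-3.141, 0.0, -0.244]
contact_force: [-0.0, 0.1, -2.1]
grip_width: 24.0
```

```bash
python3 - <<'E'
from h import *
fit(); t=(42.8,.1,159.6); go(tcp_for(t,15))
E
```

```text
54 [ 9.937  0.284  7.853 -0.093] 1.169 deg 15.9 in 0.79 collar w [36.8, 60.2] maxw 106.3
58 [ 8.483  0.299  3.006 -0.038] 0.265 deg 16.6 in 0.97 collar w [41.9, 61.5] maxw 106.8
62 [ 8.407  0.3    0.475 -0.01 ] 0.091 deg 16.7 in 1.0 collar w [39.5, 61.8] maxw 107.0
66 [ 7.212  0.321  1.06  -0.015] 0.729 deg 17.8 in 0.84 collar w [38.3, 62.0] maxw 107.4
70 [ 9.17   0.294  8.396 -0.099] 0.882 deg 16.4 in 0.77 collar w [37.3, 60.0] maxw 106.5
t 16.95 pos [ 550.5 -211.9  306.9] yaw -13.99 F [ 0.1 -0.2 -1.8] w 23.6 j [-0.5   0.45  1.31  0.    1.38  1.32]
[15.2, 0.9, 43.2, np.float64(0.04)]
```

Call:
carry_out([
  [[3,0.2,9,0],[6,0.4,18,0],[9,0.5,27,0],[12,0.7,35,0],[14,0.8,40,0],[15.2,0.9,43,0],[15.2,0.9,43,0],[15.2,0.9,43,0]],
])

```text
time: 17.75
tool_pos: [565.1, -217.2, 264.1]
tcp_rot: [3.141, -0.0, -0.245]
contact_force: [0.1, 1.0, -2.6]
grip_width: 24.1
```

```bash
python3 - <<'E'
from h import *
t=(42.5,-.7,160.2); go(tcp_for(t,0),tcp_for(t,-5))
b,d=bot.capture("side");a,_=bot.capture("top")
cv2.imwrite("pics/c7.png",np.hstack([cv2.resize(a[150:230,390:470],(300,300)),cv2.resize(b[250:370,300:400],(500,600),interpolation=2)[:300*2][::1][:, :] [0:300] if 0 else cv2.resize(b[260:330,300:416],(497,300),interpolation=2)]))
E
```

```text
t 17.75 pos [ 565.1 -217.2  264.1] yaw -14.05 F [ 0.1  1.  -2.6] w 24.1 j [-0.49  0.51  1.33 -0.    1.3   1.32]
[5.2, 0.1, 13.9, np.float64(0.03)]
[6.9, 0.1, 18.6, np.float64(0.03)]
```

View pics/c7.png

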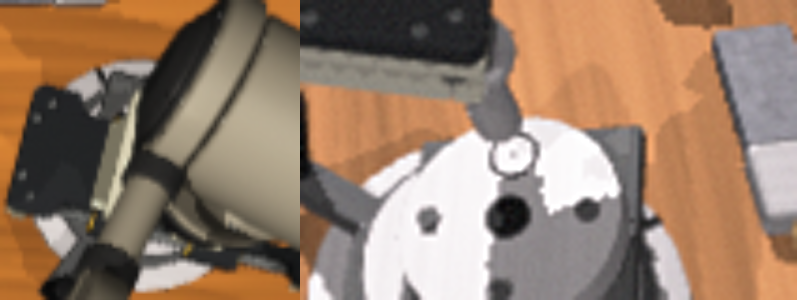

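Call:
carry_out([
  [[1.2,0,3.5,0],[2.5,0,7,0],[3.8,0,10.2,0],[3.8,0,10.2,0],[3.8,0,10.2,0]],
])

```text
time: 18.35
tool_pos: [568.7, -218.0, 253.4]
tcp_rot: [-3.142, 0.0, -0.245]
contact_force: [-0.4, -0.5, -1.6]
grip_width: 23.9
```

```bash
python3 - <<'E'
from h import *
t=(42.5,-.7,160.2); go(tcp_for(t,0),tcp_for(t,-5))
o=bot.get_obs();R=Ro.from_euler("xyz",o["tcp_rot"]).as_matrix();tip=o["tool_pos"]+R@np.array(t)
c=bot.camera_model("side");T=c["camera_from_world"]
px=cv2.projectPoints(np.array([tip,SPOT]),cv2.Rodrigues(T[:3,:3])[0],T[:3,3],c["K"],np.array(c["distortion"]))[0][:,0]
b,d=bot.capture("side");print(tip,px, "crop px",(px-[320,270])*10)
cv2.imwrite("pics/c8.png",cv2.resize(b[270:320,320:380],(600,500),interpolation=2))
E
```

```text
t 18.35 pos [ 568.7 -218.   253.4] yaw -14.05 F [-0.4 -0.5 -1.6] w 23.9 j [-0.49  0.53  1.34 -0.    1.28  1.32]
[1.5, 0.2, 3.2, np.float64(0.03)]
[3.2, 0.2, 7.9, np.float64(0.03)]
[ 610.026237   -227.63975948   93.19534999] [[349.41629471 294.67086402]
 [350.20572384 295.84854731]] crop px [[294.16294706 246.70864015]
 [302.0572384  258.48547306]]
```

View pics/c8.png

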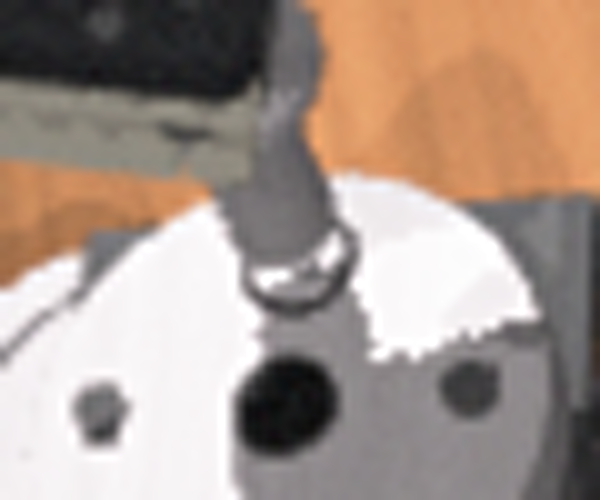

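Call:
carry_out([
  [[0.4,0,1,0],[0.8,0.1,2,0],[1.2,0.1,3,0],[1.6,0.1,4,0],[2,0.1,5,0],[2,0.1,5,0],[2,0.1,5,0],[2,0.1,5,0]],
])

```text
time: 19.2
tool_pos: [570.6, -218.6, 248.7]
tcp_rot: [3.142, 0.0, -0.245]
contact_force: [-1.0, -0.0, -0.6]
grip_width: 23.7
```

```bash
python3 - <<'E'
from h import *
t=(42.5,-.7,160.2); F=[]
for i in range(6): F.append(bot.get_obs()["contact_force"]); bot.capture("side")
print(np.mean(F,0)); go(tcp_for(t,0),tcp_for(t,-5)); fit()
E
```

```text
[-0.63128423 -0.02872146 -0.54819512]
t 19.5 pos [ 570.6 -218.6  248.7] yaw -14.05 F [-0.8  1.3 -0.7] w 24.2 j [-0.49  0.53  1.34 -0.    1.27  1.32]
[-0.5, 0.0, -1.5, np.float64(0.03)]
[1.3, 0.0, 3.2, np.float64(0.03)]
54 [ 18.32    0.22  -15.929   0.225] 6.621 deg 12.4 in 0.24 collar w [56.9, 123.5] maxw 123.5
58 [ 22.805   0.176 -25.609   0.315] 6.462 deg 10.0 in 0.27 collar w [57.5, 127.0] maxw 126.9
62 [  1.508   0.379 -15.666   0.222] 6.479 deg 20.8 in 0.3 collar w [58.8, 127.0] maxw 127.0
66 [  5.415   0.34  -22.228   0.279] 6.119 deg 18.8 in 0.35 collar w [60.2, 128.4] maxw 128.4
70 [  9.517   0.3   -31.71    0.372] 5.955 deg 16.7 in 0.35 collar w [62.0, 131.4] maxw 131.4
```

Call:
carry_out([
  [[0.4,0,1,0],[0.8,0,2,0],[1.1,0,3,0],[1.1,0,3,0],[1.1,0,3,0],[1.1,0,3,0],[1.1,0,3,0]],
])

```text
time: 20.25
tool_pos: [571.6, -218.9, 245.6]
tcp_rot: [3.141, 0.0, -0.245]
contact_force: [-3.2, 1.5, 0.6]
grip_width: 23.8
```

```bash
sed -i 's/Q\[:,2\]<165)/Q[:,2]<ZM)/; s/^def fit/ZM=165\ndef fit/' h.py; python3 - <<'E'
import h
from h import *
t=(42.5,-.7,160.2); F=[]
for i in range(8): F.append(bot.get_obs()["contact_force"]); bot.capture("side")
print(np.mean(F,0)); go(tcp_for(t,0),tcp_for(t,-5)); h.ZM=135; fit()
b,d=bot.capture("side");a,_=bot.capture("top")
cv2.imwrite("pics/c9.png",np.hstack([cv2.resize(a[150:230,390:470],(300,400),interpolation=2),cv2.resize(b[270:320,320:380],(480,400),interpolation=2)]))
P=cloud("side",d);X,Y,Z=np.moveaxis(P,2,0);m=(abs(Z-86)<5)&(X<535)&(X>490)&(Y<-160)&(Y>-220);A=P[m];print(len(A),A.mean(0) if len(A) else 0)
E
```

```text
[-2.17931169  0.67384112 -0.02456521]
t 20.65 pos [ 571.6 -218.9  245.6] yaw -14.05 F [-2.7  0.3  0.3] w 24.0 j [-0.49  0.54  1.34 -0.    1.26  1.33]
[-1.5, 0.1, -4.6, np.float64(0.03)]
[0.2, 0.1, 0.1, np.float64(0.03)]
54 [17.308  0.187  6.961 -0.083] 0.204 deg 10.6 in 0.98 collar w [51.7, 56.5] maxw 90.5
58 [10.954  0.265  5.885 -0.07 ] 0.103 deg 14.9 in 0.99 collar w [53.5, 60.1] maxw 92.6
62 [ 9.317  0.286  2.399 -0.028] 0.049 deg 15.9 in 1.0 collar w [54.2, 61.0] maxw 93.2
66 [ 6.199  0.342  0.163 -0.008] 0.746 deg 18.9 in 0.84 collar w [56.3, 62.8] maxw 94.6
70 [16.417  0.2    5.458 -0.065] 0.795 deg 11.3 in 0.74 collar w [51.8, 57.9] maxw 90.8
31 [ 513.171368   -191.36883659   83.78679779]
```

View pics/c9.png

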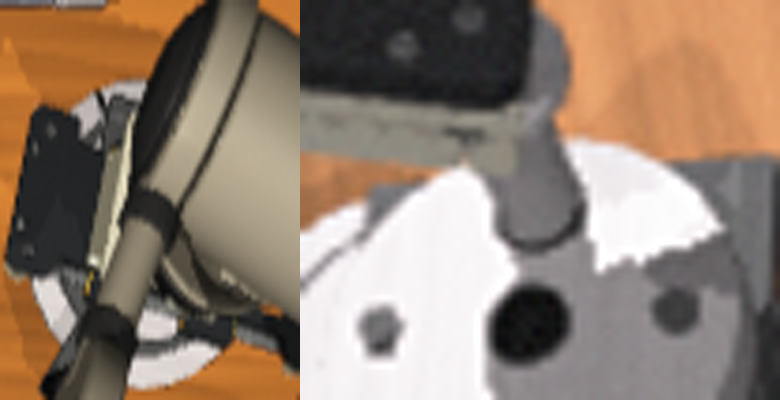

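```bash
python3 - <<'E'
from h import *
go(); print(bot.close_job())
E
```

```text
t 20.8 pos [ 571.6 -218.9  245.6] yaw -14.05 F [-1.8  0.6  0.6] w 23.5 j [-0.49  0.54  1.34 -0.    1.26  1.33]
the job is handed in; nothing more can be done
None
```

I handed the job in at about 20.8 s with the probe still held on the flange and the lock ring at its mark; no verdict was reported.

- **Ring:** I gripped the handle and swung it about 60°. The last clear view, after I released it, put the handle at about 142.5° azimuth, which is roughly 1.19 rad against the 1.2 rad mark. During the final press the handle was partly hidden, so I could not measure the ring accurately again. Nothing touched it after I released it.
- **Probe:** The tool always points straight down, so I tilted the probe in the jaws by levering its nose against the rim of the stand. I then lifted it clear and pressed the tip onto the marked spot.
- **Last checks:**
  - **Position:** the nose looked centred on the scribed circle, and the computed tip was within about 3 mm of the spot.
  - **Push-in:** I estimate the tip was pushed in about 5 mm, at about 3 N.
  - **Lean:** 15.9–16.7° against the flange's 20°. That leaves it about 4° off square, inside the 8° limit but not exact.
  - **Force direction:** the measured force pointed more sideways than the face normal, probably from friction at the tip.
- **Bystanders:** no contact was seen, but I did not measure their positions at the end.

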